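# Mount the work-holder carriage on the bench dovetail

## Robot

A 6-joint arm with a two-finger parallel gripper is mounted at the origin on a cart in front of the work surface, level with it; the furniture and walls round the work are solid. World frame = base frame: x ahead of the robot, y to its left, z up, the work surface at z = 0. Lengths are in mm, angles in degrees, forces in N, time in s.
With the tool pointing down it reaches from about 375 to 825 mm from the base axis. Payload 5.5 kg.
Tool frame: the origin (TCP) lies between the finger pads; the fingertips stand 11 mm ahead of it and the grasp point (between the pads) lies 8 mm behind it; z points along the fingers, y is the line along which they close (so a half turn about z gives the same grasp; the last joint's range is limited). The gripper opens to 85 mm and grips with 20 to 120 N. Pads are 22 mm wide; open, the fingers measure 114 mm over their backs; the gripper's body (76 mm by 85 mm) begins 54 mm behind the grasp point. The pads swing forward as they close: fully open they stand 13 mm farther back than shut.
Start: joints at [72.766, 17.962, -2.699, 69.339, 0, 90], TCP at [177.767, 573.056, 242.299] pointing down, gripper open.
Joint ranges: [-152.73, 152.73], [-39.44, 99.34], [-58.76, 71.6], [-118.89, 123.64], [-81.53, 83.1], [-180, 180]. Speed limits (degrees/s): [136.94, 136.94, 172.46, 180, 180, 180].

## Interface

Orientations are given as [roll, pitch, yaw] about the fixed x, y, z axes, in that order (R = Rz(yaw) Ry(pitch) Rx(roll)).
In Python, from workcell import ctrl, vision, look_for, trace, pinpoint gives the robot as it stands. The module is installed in compiled form; this text tells all that it offers.
- The arm moves only by the tool arm_command, never from a script. Its argument "targets" is a list that holds one entry, the list of rows, each a list of 5 numbers: the shift along the tool's x, y, z in units of 150 mm (1.0 is 150 mm), then the turn about the tool's z in units of pi/2 rad (1.0 is pi/2 rad), then the opening, from 0 (shut) to 1 (fully open). A call has 1 to 10 rows; each row is the pose to reach, as a shift and turn from the pose commanded when the call began, along the tool's axes at that moment; what a row does not reach only later rows make up. A row lasts 1/10 s, in which the tool goes at most 50 mm and 8.59 degrees, less where a joint would pass 70% of its speed; a pose out of reach is approached as far as the arm can. A call with a number of a shift or a turn outside -1 to 1 is refused whole. A call with a gripper value outside its range is refused whole. The fingers move at their own pace and stop on an object; "squeeze" is the grip in N (left out, the last holds). Time passes only in rows, so rows that repeat a pose let the fingers close. It gives the time, the measured TCP pose, the force, the opening and the grip force at its end, in the units of the state.
- ctrl.read_state(): the state, without advancing time (a new reading comes with each control period).
- vision.read_camera(name): name is "scene" or "top"; returns a dict with "color" (480x640x3 uint8, blue, green, red), "fx", "fy", "cx", "cy" (pixels), "R" (3x3) and "t" (3): a world point X has camera coordinates R X + t. Camera axes: x right, y down, z forward; pixel columns grow to the right and rows downward; lengths in mm; the calibration is good to about 2 mm. A picture is of the moment at which its call begins. There is no depth.
- ctrl.finish_job(): hands the job in; it is judged then, once.
Trained networks look in a picture, given as the dict that the camera call returned (one of the last four; its "shot" number tells which), for a name from the list of things; names that differ only in an ending like _2 or _b are one class to them, and where a whole thing is asked for, a point or a joint stands for the part that bears it (a point fixed in the world has none). Each returns a list of dicts, best first, with "score" (0 to 1); they miss things now and then, are a little off and sometimes report something else, mostly with a low value. They report only what shows in the picture. A call takes as long as a camera call.
- look_for(picture, query): "xyz" ([x, y, z] in mm, in world coordinates, good to about 4 mm: the middle of the surface that is visible of it).
- trace(picture, query): "pixels" (480x640 bool, what is visible of it).
- pinpoint(picture, query): "xyz" ([x, y, z] in mm, in world coordinates, good to about 4 mm: a listed point, or the origin of a listed thing).
The state is a dict: "time": time; "qpos": joint angles; "joint_vel": joint speeds; "joint_efforts": joint torques, N m; "tool_pos": TCP position; "orientation": TCP orientation; "contact_force": force on the tool from outside, world axes, zero at the start; "torque": the same for the moment, N m; "grip_width": finger opening in mm; "grasp_force": force on a finger pad.
Only numpy, scipy, OpenCV 4.12 (cv2) and the standard library are available. Lean on these libraries where they do the work, as an engineer would, in place of code of your own. Each camera call takes 0.05 s, during which the arm holds its last target. There are 200 camera calls.

## Task

Free the work-holder carriage from its parking dock by squeezing its two orange side buttons together, and lift it out. Slide it onto the steel dovetail rail from the rail's open, tapered end until it is fully home against the red stop block, then turn its black clamp knob clockwise as far as it goes to lock it there. Leave the black pocket scale, the wooden bur block and the steel doming cube where they stand.

Things in the scene. Friction and masses are not known exactly. Their poses are not given: they have to be found in the camera images.
- carriage: loose aluminium work-holder carriage, 0.35 to 0.6 kg, 130 mm long (y -65..65), 52 wide (x), 26 high. Origin: centre of underside; y along its channel, z up. At y 4..65 a blue block 40 mm wide (z 26..52) with orange side buttons and a V-grooved beech pin (top z=65.5); at y -65..4 a low deck with a black knob leaning to -x. Starts parked flat in the dock, latched (2 mm play)
- channel (a point): middle of the carriage's channel mouth: carriage (0,-65,0) mm, the end that goes onto the rail first; axes as the carriage. The channel runs the whole length, open below and at both ends: 27 mm wide at the underside, 39 mm inside, ceiling 20 mm up, lips 9 mm thick: on the rail 1.5 mm play each side, 3 mm in height. The carriage slides on its ceiling
- squeeze_point (a point): point midway between the two buttons: carriage (0,34,39) mm; axes as the carriage: squeeze along x, the carriage can be carried by the squeezed buttons. Faces y 22..46, z 28..50 mm in the carriage; over both 56 mm at rest, 47 mm squeezed. Fingertips lower than z=18 (carriage) would meet the dock's cheeks
- button_front (a joint): front (-x) orange button, pressed inward along x: 0 out, 0.0045 m fully in; spring 2 N at first, 4.3 N fully in; springs back when let go. A steel lug low on it (carriage z 6..12 mm, standing out to 31 mm from the middle) is caught under the dock's lip until the button is at least 3.5 mm in
- button_back (a joint): back (+x) orange button, the mirror of the front one
- clamp_knob (a joint): turn of the clamp knob in rad: starts 0 to 0.3 (loose), hard stop at 1.4 (tight); grows clockwise seen from outside, looking at the knob's top. Friction 0.05 N m; stays where left. It drives a pad into the channel that grips the rail in the last part of the turn; tightened off the rail, the pad bars the way on
- knob_grip (a point): centre of the knob's black bar, at carriage (-41,-45,55) mm. z: knob axis, outward, leaning 35 deg from vertical to carriage -x. Bar 12 mm thick, 42 long, 12 mm below to 12 above this point along z; under it a collar of radius 15 mm. Axes turn with the knob: the bar's length is the point's y axis turned +0.8 rad about z (at joint 0.8 it lies along carriage y). Fingers straddle the bar, along z
- rail: fixed steel dovetail rail on a dark plate 80 x 170 x 6 mm. Origin: centre of plate underside; y along the dovetail to its open end, z up. Dovetail y -65..65 mm, top z=34, 36 mm wide at the top, 24 below, head 8 thick. Red stop block: face at y=-65, top z=46. Carriage home: its origin at rail (0,0,14) mm, axes the same way (knob to rail -x, the robot's side)
- rail_entry (a point): top centre of the rail's open end: rail (0,65,34) mm; axes as the rail. The last 22 mm (y 43..65) taper as a lead-in to 24 mm wide, top 3.5 mm lower at the tip. The carriage goes on only along rail -y: begin with its origin beyond rail y=130 mm at rail z about 14 to 16 mm
- dock: fixed grey parking dock, plate 90 x 170 x 6 mm. Origin: centre of its underside. The parked carriage's origin is at dock (0,0,6) mm, axes the same. Two cheeks with inward lips (top z=24, 76 mm apart outside, lips 56 mm apart) beside the buttons, two end posts (top z=18); the carriage lifts straight up
- lamp_hood (a point): obstacle: middle of the lower rim of the wall lamp's grey hood, 170 mm across, fixed, hanging over the worktop to the left of the work (about 0.48 m up); the robot starts on the other side of it, so swing past it with the arm drawn in (a reach of 0.36 m clears it)
- scale: bystander: closed black pocket scale lying flat, 116 x 68 x 20 mm; origin at the centre of its underside
- burs: bystander: wooden block with burs standing in it, 60 x 110 x 64 mm; origin at the centre of its underside
- cube: bystander: steel doming cube with round hollows, 46 mm each way, 0.68 kg; origin at the centre of its underside

How it is judged (in metres and radians):
On the way, in this order (a step that is already met when the one before it is completed fails the run):
1. both side buttons are squeezed in while the carriage stands in the dock (value of joint each of button_front, button_back above 0.0032 m and distance between carriage and dock below 0.02 m), for 0.05 s.
2. the carriage is lifted out of the dock (z of carriage in the frame of dock above 0.035 m), for 0.1 s.
3. the carriage is on the rail, home against the stop, with its knob still loose (x of carriage in the frame of rail between -0.004 and 0.004 m and y of carriage in the frame of rail between -0.005 and 0.005 m and z of carriage in the frame of rail between 0.011 and 0.018 m and angle between the y axis of carriage and the y axis of rail, either way round below 0.07 rad and angle between carriage's own z axis and vertical below 0.07 rad and value of joint clamp_knob below 0.7 rad), for 0.2 s.
4. the clamp knob is tightened (value of joint clamp_knob above 1.25 rad), for 0.2 s.
At the end, for the whole second after the job is handed in: the carriage sits on the rail within 5 mm of fully home against the stop (within 4 mm sideways, level and parallel within 0.07 rad), at rest, with the knob turned to at least 1.25 rad (x of carriage in the frame of rail between -0.004 and 0.004 m and y of carriage in the frame of rail between -0.005 and 0.005 m and z of carriage in the frame of rail between 0.011 and 0.018 m and angle between the y axis of carriage and the y axis of rail, either way round below 0.07 rad and angle between carriage's own z axis and vertical below 0.07 rad and value of joint clamp_knob above 1.25 rad and linear speed of carriage below 0.02 m/s); the robot touches nothing.
It fails at once if the pocket scale is moved more than 30 mm (distance of scale from where it was at the start of the episode above 0.03 m).
It fails at once if the bur block is moved more than 30 mm (distance of burs from where it was at the start of the episode above 0.03 m).
It fails at once if the doming cube is moved more than 30 mm (distance of cube from where it was at the start of the episode above 0.03 m).
It also fails if it takes over 61 s, if anything falls off the work surface, if the arm or the gripper's body presses on something with over 40 N, if the wrist force passes 120 N, or if a joint passes its speed limit or range.

## Working session

There is one attempt and no reset: what is moved stays moved. The work goes in short steps, Python scripts to look and compute and a tool call to move; the robot and the scene stay as the last step left them, time stands still between calls to the robot, and variables do not carry over. Pictures are saved under pics/ and viewed, at most 10 in all, crops included, and the job is handed in when it is done.

Besides the shell and the picture viewer there is one more tool, called after "Request:" as name(argument=value, ...) on one line, values as JSON. arm_command: Moves the arm, as the interface text tells. Shifts and turns lie within -1 to 1; 1 stands for 150 mm of shift or pi/2 rad of turn. Its arguments: {"type":"object","properties":{"targets":{"type":"array"},"squeeze":{"type":"number"}},"required":["targets"]}

```bash
mkdir -p pics; cat > h.py <<'E'
import numpy as np, cv2
from workcell import ctrl, vision, look_for, trace, pinpoint
np.set_printoptions(precision=1,suppress=True)
def pp(names,cams=("top","scene"),f=pinpoint):
    for c in cams:
        p=vision.read_camera(c)
        for n in names:
            r=f(p,n)
            print(c,n,[(np.round(d["xyz"],1).tolist(),round(d["score"],2)) for d in r[:2]])
    return p
def proj(p,X):
    c=np.asarray(p["R"])@np.asarray(X,float)+np.asarray(p["t"]).ravel(); return np.array([p["fx"]*c[0]/c[2]+p["cx"],p["fy"]*c[1]/c[2]+p["cy"]])
E
python3 - <<'E'
from h import *
for c in("top","scene"):
    p=vision.read_camera(c); cv2.imwrite(f"pics/{c}0.png",p["color"]); print(c,np.array(p["R"]),p["t"],p["fx"])
pp(["carriage","channel","squeeze_point","knob_grip","rail","rail_entry","dock","lamp_hood","scale","burs","cube"])
E
```

```text
top [[ 0.  -1.   0. ]
 [-1.  -0.  -0.1]
 [ 0.1 -0.  -1. ]] [-194.3  569.3 1231.8] 463.76765456896925
scene [[ 0.5 -0.9 -0. ]
 [-0.5 -0.3 -0.8]
 [ 0.7  0.4 -0.6]] [-426.7  461.6  972.1] 501.7226983418715
top carriage [([432.0, -285.5, 2.3], 0.67), ([565.9, -299.4, 0.4], 0.3)]
top channel [([444.2, -346.4, 7.0], 0.65)]
top squeeze_point [([427.3, -251.4, 44.2], 0.67)]
top knob_grip [([395.6, -334.1, 60.2], 0.58), ([723.3, -285.2, -0.5], 0.3)]
top rail [([563.9, -299.3, -1.7], 0.57)]
top rail_entry [([560.8, -232.0, 34.7], 0.93)]
top dock [([428.8, -284.3, 0.2], 0.62)]
top lamp_hood []
top scale [([718.0, -284.7, -2.2], 0.87)]
top burs [([679.9, -428.7, -0.6], 0.98), ([478.1, -20.3, -2.2], 0.61)]
top cube [([475.8, -17.2, -1.8], 0.65), ([678.8, -426.0, -0.7], 0.64)]
scene carriage [([431.8, -282.2, 6.8], 0.81), ([679.4, -424.5, 0.2], 0.73)]
scene channel []
scene squeeze_point [([432.1, -250.7, 43.7], 0.82), ([610.7, 109.2, 476.4], 0.47)]
scene knob_grip [([399.7, -335.5, 63.7], 0.59), ([432.3, -284.7, 7.4], 0.51)]
scene rail []
scene rail_entry [([563.8, -234.2, 32.3], 0.81), ([429.0, -284.0, 0.0], 0.4)]
scene dock [([430.5, -283.5, 0.1], 0.94)]
scene lamp_hood [([607.9, 113.2, 477.8], 0.61), ([482.2, -22.7, 2.0], 0.59)]
scene scale [([721.8, -281.7, -1.7], 0.61), ([401.5, -333.0, 64.2], 0.58)]
scene burs []
scene cube [([482.9, -22.9, 2.5], 0.85)]
```

View pics/top0.png

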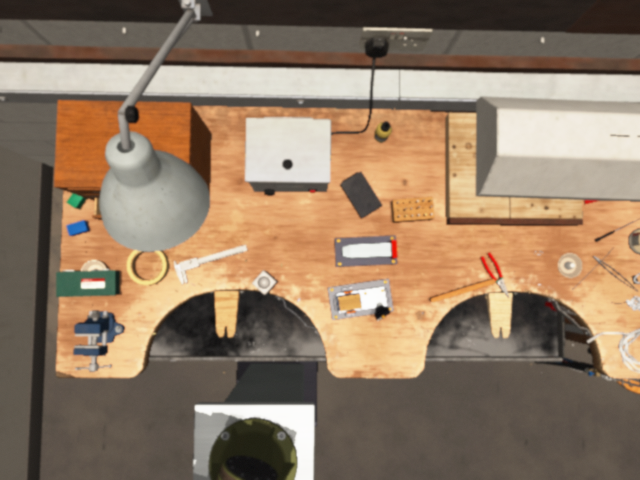

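View pics/scene0.png

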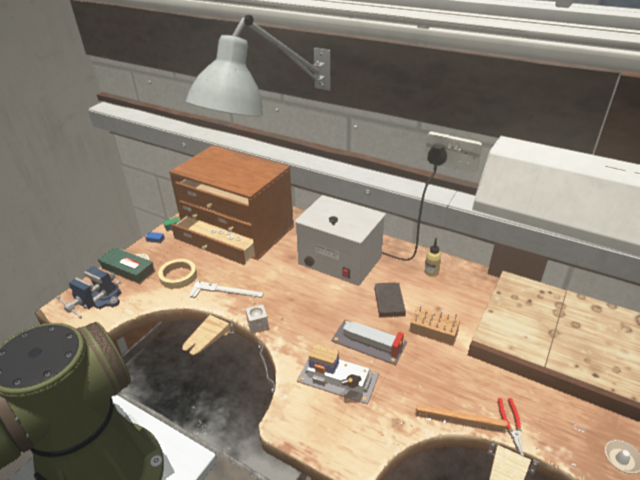

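```bash
python3 - <<'E'
from h import *
s=ctrl.read_state(); print(s)
E
```

```text
{'time': 1.3, 'qpos': array([72.8, 18. , -2.7, 69.3,  0. , 90. ]), 'joint_vel': array([ 0. , -0.1, -0.1, -0. ,  0. , -0. ]), 'joint_efforts': array([ -0. , -53.9,  34. ,   0. ,   0. ,  -0. ]), 'tool_pos': array([177.8, 573.1, 242.3]), 'orientation': array([180. ,  -0. , 162.8]), 'contact_force': array([-0.5, -0.5,  0.4]), 'torque': array([-0., -0.,  0.]), 'grasp_force': 0.0, 'grip_width': 85.43489169007631}
```

```bash
cat >> h.py <<'E'
from scipy.optimize import minimize
def box(x0,x1,y0,y1,z0,z1): return np.array([[x,y,z] for x in(x0,x1) for y in(y0,y1) for z in(z0,z1)],float)
CAR=[box(-26,26,-65,65,0,26),box(-20,20,4,65,26,52),box(-28,28,22,46,28,50)]
a=np.radians(35); kz=np.array([-np.sin(a),0,np.cos(a)]); kx=np.array([np.cos(a),0,np.sin(a)]); ky=np.array([0,1.,0])
def knob(j):
    c=np.array([-41,-45,55.]); t=-(j-0.8); u=np.cos(t)*ky-np.sin(t)*kx; v=np.cross(u,kz)
    return [np.array([c+s*21*u+q*6*v+w*12*kz for s in(-1,1) for q in(-1,1) for w in(-1,1)]),
            np.array([c-w*kz+15*(np.cos(f)*kx+np.sin(f)*ky) for w in(12,36) for f in np.arange(0,6.3,.5)])]
RAIL=[box(-40,40,-85,85,0,6),box(-18,18,-65,43,6,34),box(-12,12,43,65,6,31),box(-18,18,-80,-65,6,46)]
DOCK=[box(-45,45,-85,85,0,6)]+[b+[0,0,6] for b in CAR+knob(.15)]+[box(-38,-28,20,48,6,24),box(28,38,20,48,6,24)]
def render(p,parts,q,S=4):
    x,y,yaw=q[:3]; z=q[3] if len(q)>3 else 0
    c,s=np.cos(yaw),np.sin(yaw); R=np.array([[c,-s,0],[s,c,0],[0,0,1]])
    m=np.zeros((480*S,640*S),np.uint8)
    for b in parts:
        X=(b@R.T+[x,y,z])@np.asarray(p["R"]).T+np.asarray(p["t"]).ravel()
        uv=np.c_[p["fx"]*X[:,0]/X[:,2]+p["cx"],p["fy"]*X[:,1]/X[:,2]+p["cy"]]
        cv2.fillConvexPoly(m,np.round(cv2.convexHull(((uv+.5)*S*16-8).astype(np.float32))).astype(np.int32),1,shift=4)
    return cv2.resize(m.astype(np.float32),(640,480),interpolation=cv2.INTER_AREA)
def fit(obs,parts,q0,z=0):
    def cost(q): return sum(np.abs(render(p,parts,[q0[0]+q[0],q0[1]+q[1],q[2]/50,z])-m).sum()/m.sum() for p,m in obs)
    best=None
    for d in(-6,0,6):
        r=minimize(cost,[0,0,q0[2]*50+d/1.2],method="Nelder-Mead",options=dict(initial_simplex=np.array([[0,0,q0[2]*50+d/1.2]])+np.array([[-3,-3,-3],[4,0,0],[0,4,0],[0,0,4]]),xatol=.05,fatol=1e-4))
        if best is None or r.fun<best.fun: best=r
    q=best.x; return np.array([q0[0]+q[0],q0[1]+q[1],np.degrees(q[2]/50)]),best.fun
def mask(p,n):
    r=trace(p,n); return r[0]["pixels"].astype(np.float32) if r else None
E
python3 - <<'E'
from h import *
oR,oD=[],[]
for c in("top","scene"):
    p=vision.read_camera(c)
    m=mask(p,"rail")
    if m is not None: oR.append((p,m)); print(c,"rail",m.sum(),fit([(p,m)],RAIL,[563,-299,0]))
    d,k=mask(p,"dock"),mask(p,"carriage")
    if d is not None and k is not None:
        u=np.maximum(d,k); oD.append((p,u)); print(c,"dock",d.sum(),k.sum(),fit([(p,u)],DOCK,[430,-284,0.05]))
    im=cv2.resize(p["color"],None,fx=6,fy=6,interpolation=cv2.INTER_CUBIC)
    u0,v0=proj(p,[495,-290,0]); x,y=int(u0*6),int(v0*6); cv2.imwrite(f"pics/{c}z.png",im[y-300:y+300,x-330:x+330])
print(fit(oR,RAIL,[563,-299,0])); print(fit(oD,DOCK,[430,-284,0.05]))
E
```

```text
top rail 345.0 (array([ 583.5, -254.7,  -22.7]), np.float64(6.29547119140625))
top dock 967.0 1159.0 (array([ 433.6, -285.3,    9.1]), np.float64(0.0576392225921154))
scene rail 1886.0 (array([ 565.8, -301.3,    3.9]), np.float64(0.04132423177361488))
(array([ 565.7, -300.9,    3.9]), np.float64(6.386888027191162))
(array([ 433.6, -285.3,    9.1]), np.float64(0.0576392225921154))
```

View pics/topz.png

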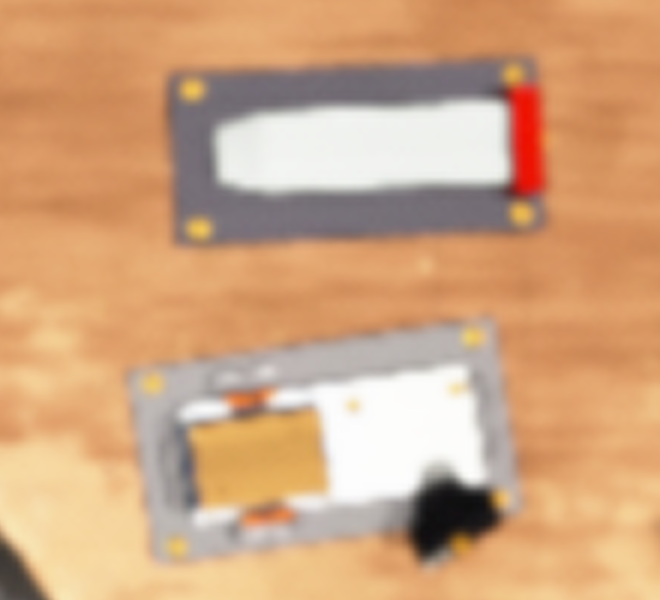

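```bash
python3 - <<'E'
from h import *
p=vision.read_camera("top")
u0,v0=proj(p,[495,-290,0]); x,y=int(u0*6)-330,int(v0*6)-300
R=np.array(p["R"]);t=np.array(p["t"]).ravel()
def un(u,v,z):
    d=R.T@np.array([((u+x+.5)/6-.5-p["cx"])/p["fx"],((v+y+.5)/6-.5-p["cy"])/p["fy"],1]); o=-R.T@t
    return (o+d*(z-o[2])/d[2])[:2]
for n,C in dict(rail=[(172,72),(535,57),(546,228),(177,243)],dock=[(128,370),(490,318),(520,510),(155,560)]).items():
    P=np.array([un(*c,6) for c in C]); 
    ang=[np.degrees(np.arctan2(-(a-b)[0],(a-b)[1])) for a,b in((P[0],P[1]),(P[3],P[2]))]
    print(n,P.mean(0),ang,np.linalg.norm(P[0]-P[1]),np.linalg.norm(P[0]-P[3]))
r=trace(p,"rail"); print([(d["score"],d["pixels"].sum()) for d in r])
for d in r: 
  if d["pixels"].sum()>900: print(fit([(p,d["pixels"].astype(np.float32))],RAIL,[563,-299,.05]))
p=vision.read_camera("scene")
for n in("dock","carriage"): print(n,[(d["score"],d["pixels"].sum()) for d in trace(p,n)])
m=np.max([d["pixels"] for n in("dock","carriage") for d in trace(p,n)[:1]],axis=0).astype(np.float32)
print(fit([(p,m)],DOCK,[431,-285,.14]))
E
```

```text
rail [ 565.1 -300.5] [np.float64(2.882584545998205), np.float64(2.721736068092152)] 166.80267330998146 78.03800749970918
dock [ 433.5 -285.1] [np.float64(8.457277464455297), np.float64(7.926893619576141)] 166.7004634584108 86.35114016318133
[(0.86, np.int64(1820)), (0.45, np.int64(1118))]
(array([ 565.9, -299.2,    2.8]), np.float64(0.04395604506134987))
(array([ 705. , -298.1,  125.1]), np.float64(0.6155523061752319))
dock [(0.86, np.int64(1042))]
carriage [(0.76, np.int64(1647))]
(array([ 435. , -286.4,    8.3]), np.float64(0.05786169320344925))
```

```bash
cat >> h.py <<'E'
def plan(wps,start=None,g=1,nd=2):
    """wps: rows [x,y,z,yaw deg]; prints calls of rows"""
    if start is None:
        s=ctrl.read_state(); start=[*s["tool_pos"],s["orientation"][2]]
    ref=np.array(start,float); rows=[]
    def rel(ref,w):
        y=np.radians(ref[3]); R=np.array([[np.cos(y),np.sin(y),0],[np.sin(y),-np.cos(y),0],[0,0,-1]])
        d=R.T@(np.array(w[:3])-ref[:3])/150; return [*np.round(d,nd).tolist(),round(float(-((w[3]-ref[3]+180)%360-180)/90),nd),g]
    last=ref
    for w in wps:
        r=rel(ref,w)
        if len(rows)==10 or max(map(abs,r[:4]))>1: print(rows); rows=[]; ref=last; r=rel(ref,w)
        rows.append(r); last=np.array(w,float)
    print(rows)
E
python3 - <<'E'
from h import *
W=[]
for r in np.linspace(600,378,6)[1:]: W.append([r*np.cos(np.radians(72.8)),r*np.sin(np.radians(72.8)),242,162.8])
for k,a in enumerate(np.linspace(72.8,-30.4,16)[1:]): W.append([378*np.cos(np.radians(a)),378*np.sin(np.radians(a)),242,162.8-64.3*(k+1)/15])
plan(W)
E
```

```text
[[0.0, -0.3, 0.0, -0.0, 1], [0.0, -0.59, 0.0, -0.0, 1], [0.0, -0.89, 0.0, -0.0, 1]]
[[0.0, -0.3, 0.0, -0.0, 1], [0.0, -0.59, 0.0, -0.0, 1], [-0.3, -0.61, 0.0, 0.05, 1], [-0.6, -0.66, 0.0, 0.1, 1], [-0.89, -0.75, 0.0, 0.14, 1]]
[[-0.3, -0.06, 0.0, 0.05, 1], [-0.58, -0.15, 0.0, 0.1, 1], [-0.86, -0.28, 0.0, 0.14, 1]]
[[-0.29, -0.1, 0.0, 0.05, 1], [-0.56, -0.23, 0.0, 0.1, 1], [-0.81, -0.39, 0.0, 0.14, 1]]
[[-0.27, -0.14, 0.0, 0.05, 1], [-0.52, -0.3, 0.0, 0.1, 1], [-0.75, -0.5, 0.0, 0.14, 1], [-0.96, -0.72, 0.0, 0.19, 1]]
[[-0.24, -0.18, 0.0, 0.05, 1], [-0.46, -0.39, 0.0, 0.1, 1]]
```

Request:
arm_command(targets=[[[0,-0.3,0,0,1],[0,-0.59,0,0,1],[0,-0.89,0,0,1]]])

```text
time: 2.35
tool_pos: [137.8, 444.2, 241.8]
orientation: [-180.0, -0.0, 162.8]
contact_force: [-0.7, 0.1, 1.2]
grip_width: 85.1
grasp_force: 0.0
```

Request:
arm_command(targets=[[[0,-0.3,0,0,1],[0,-0.59,0,0,1],[-0.3,-0.61,0,0.05,1],[-0.6,-0.66,0,0.1,1],[-0.89,-0.75,0,0.14,1]]])

```text
time: 2.85
tool_pos: [233.6, 298.3, 242.9]
orientation: [179.9, 0.0, 150.1]
contact_force: [1.2, 0.0, 0.0]
grip_width: 85.4
grasp_force: 0.0
```

Request:
arm_command(targets=[[[-0.3,-0.06,0,0.05,1],[-0.58,-0.15,0,0.1,1],[-0.86,-0.28,0,0.14,1]]])

```text
time: 3.15
tool_pos: [324.9, 196.8, 242.6]
orientation: [179.9, 0.0, 137.4]
contact_force: [1.5, 0.9, -0.7]
grip_width: 85.3
grasp_force: 0.0
```

Request:
arm_command(targets=[[[-0.29,-0.1,0,0.05,1],[-0.56,-0.23,0,0.1,1],[-0.81,-0.39,0,0.14,1]]])

```text
time: 3.45
tool_pos: [374.6, 71.0, 242.6]
orientation: [179.9, 0.0, 124.8]
contact_force: [1.5, 0.1, -0.5]
grip_width: 85.5
grasp_force: 0.0
```

Request:
arm_command(targets=[[[-0.27,-0.14,0,0.05,1],[-0.52,-0.3,0,0.1,1],[-0.75,-0.5,0,0.14,1],[-0.96,-0.72,0,0.19,1]]])

```text
time: 3.85
tool_pos: [367.7, -109.1, 242.6]
orientation: [179.9, 0.0, 107.7]
contact_force: [1.6, -0.0, 0.4]
grip_width: 85.4
grasp_force: 0.0
```

```bash
python3 - <<'E'
from h import *
s=ctrl.read_state(); print(s["time"],s["qpos"],s["tool_pos"],s["orientation"])
x,y=428.8,-251.9
W=[[350,-170,220,100],[380,-205,180,98.5],[405,-228,150,98.5],[x,y,120,98.5],[x,y,110,98.5]]
plan(W,nd=3)
E
```

```text
3.85 [-16.5  -5.6 -29.3  66.3   0.   55.8] [ 367.7 -109.1  242.6] [179.9   0.  107.7]
[[-0.351, -0.236, 0.151, 0.086, 1], [-0.634, -0.116, 0.417, 0.102, 1], [-0.831, -0.004, 0.617, 0.102, 1]]
[[-0.181, 0.133, 0.2, -0.0, 1], [-0.181, 0.133, 0.267, -0.0, 1]]
```

Request:
arm_command(targets=[[[-0.351,-0.236,0.151,0.086,1],[-0.634,-0.116,0.417,0.102,1],[-0.831,0,0.617,0.102,1]]])

```text
time: 4.15
tool_pos: [397.1, -218.4, 161.6]
orientation: [179.9, 0.1, 98.5]
contact_force: [0.6, 0.3, 0.7]
grip_width: 85.3
grasp_force: 0.0
```

Request:
arm_command(targets=[[[-0.18,0.133,0.2,0,1],[-0.18,0.133,0.267,0,1],[-0.18,0.133,0.267,0,1],[-0.18,0.133,0.267,0,1]]])

```text
time: 4.55
tool_pos: [420.3, -238.6, 121.8]
orientation: [-180.0, -0.0, 98.7]
contact_force: [0.1, -0.9, 0.0]
grip_width: 85.1
grasp_force: 0.0
```

```bash
python3 - <<'E'
from h import *
s=ctrl.read_state(); print(s["time"],s["qpos"],s["tool_pos"],s["orientation"],s["contact_force"])
for c in("scene","top"):
    p=vision.read_camera(c)
    for n in("squeeze_point","carriage"): print(c,n,[(np.array(d["xyz"]),d["score"]) for d in pinpoint(p,n)[:1]])
    if c=="scene":
        im=cv2.resize(p["color"],None,fx=5,fy=5,interpolation=cv2.INTER_CUBIC)
        u,v=(proj(p,[430,-270,60])*5).astype(int); cv2.imwrite("pics/s1.png",im[v-300:v+300,u-350:u+350])
E
```

```text
4.55 [-29.6  10.5 -29.   50.6   0.   51.7] [ 420.3 -238.6  121.8] [-180.    -0.    98.7] [ 0.1 -0.9  0. ]
scene squeeze_point [(array([ 431.5, -251.7,   45.9]), 0.67)]
scene carriage [(array([ 429.4, -286.3,    6.4]), 0.67)]
top squeeze_point [(array([ 426.3, -249.8,   45.4]), 0.6)]
top carriage []
```

View pics/s1.png

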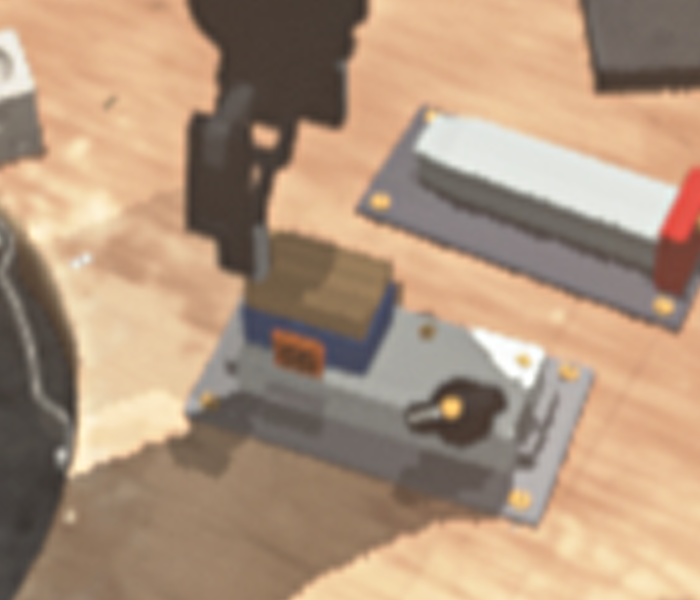

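```bash
python3 - <<'E'
from h import *
x,y=429.3,-254.5
plan([[x,y,90,98.5],[x,y,60,98.5],[x,y,39,98.5]]+[[x,y,39,98.5]]*3,nd=3)
E
```

```text
[[-0.109, 0.038, 0.217, 0.002, 1], [-0.109, 0.038, 0.417, 0.002, 1], [-0.109, 0.038, 0.557, 0.002, 1], [-0.109, 0.038, 0.557, 0.002, 1], [-0.109, 0.038, 0.557, 0.002, 1], [-0.109, 0.038, 0.557, 0.002, 1]]
```

Request:
arm_command(targets=[[[-0.109,0.038,0.15,0,1],[-0.109,0.038,0.35,0,1],[-0.109,0.038,0.5,0,1],[-0.109,0.038,0.557,0,1],[-0.109,0.038,0.557,0,1],[-0.109,0.038,0.557,0,1]]], squeeze=20)

```text
time: 5.45
tool_pos: [429.5, -254.9, 38.8]
orientation: [179.9, 0.0, 98.7]
contact_force: [0.6, -0.3, 0.1]
grip_width: 85.1
grasp_force: 0.0
```

Request:
arm_command(targets=[[[0,0,0,0,0.7],[0,0,0,0,0.66],[0,0,0,0,0.63],[0,0,0,0,0.6],[0,0,0,0,0.6],[0,0,0,0,0.6]]])

```text
time: 6.05
tool_pos: [429.1, -255.1, 38.8]
orientation: [180.0, 0.1, 98.7]
contact_force: [-2.4, -1.0, 7.8]
grip_width: 51.5
grasp_force: 9.1
```

Request:
arm_command(targets=[[[0,0,0,0,0.5],[0,0,0,0,0.4],[0,0,0,0,0.4],[0,0,0,0,0.4]]], squeeze=40)

```text
time: 6.45
tool_pos: [429.1, -255.1, 39.1]
orientation: [180.0, 0.1, 98.7]
contact_force: [-3.7, 0.4, 11.6]
grip_width: 48.9
grasp_force: 39.2
```

Request:
arm_command(targets=[[[0,0,0,0,0.2],[0,0,0,0,0.2],[0,0,0,0,0.2],[0,0,0,0,0.2]]], squeeze=100)

```text
time: 6.85
tool_pos: [428.7, -254.6, 41.7]
orientation: [180.0, 0.0, 98.7]
contact_force: [-11.7, 2.8, 32.6]
grip_width: 38.8
grasp_force: 116.7
```

```bash
python3 - <<'E'
from h import *
s=ctrl.read_state(); print(s["time"],s["grip_width"],s["grasp_force"],s["contact_force"],s["torque"])
p=vision.read_camera("scene")
im=cv2.resize(p["color"],None,fx=8,fy=8,interpolation=cv2.INTER_CUBIC)
u,v=(proj(p,[425,-265,45])*8).astype(int); cv2.imwrite("pics/s2.png",im[v-300:v+300,u-350:u+350])
E
```

```text
6.85 38.76108796723647 116.6526812320808 [-11.7   2.8  32.6] [1.  2.3 0. ]
```

View pics/s2.png

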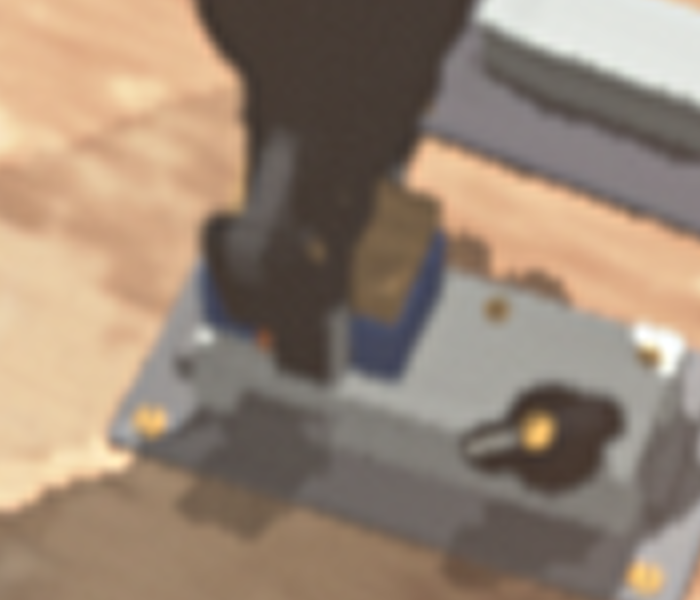

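Request:
arm_command(targets=[[[0,0,0,0,0.45],[0,0,0,0,0.45],[0,0,-0.01,0,0.45],[0,0,-0.01,0,0.45]]], squeeze=50)

```text
time: 7.3
tool_pos: [428.7, -254.6, 41.7]
orientation: [180.0, 0.0, 98.7]
contact_force: [-9.0, 4.5, 26.8]
grip_width: 39.1
grasp_force: 112.2
```

Request:
arm_command(targets=[[[0,0,0,0,0.55],[0,0,0,0,0.55],[0,0,0,0,0.55]]], squeeze=50)

```text
time: 7.6
tool_pos: [429.1, -254.6, 40.4]
orientation: [180.0, 0.0, 98.7]
contact_force: [-3.0, 2.7, 12.8]
grip_width: 47.0
grasp_force: 12.4
```

Request:
arm_command(targets=[[[0,0,0,0,0.52],[0,0,0,0,0.5],[0,0,0,0,0.5]]], squeeze=60)

```text
time: 7.9
tool_pos: [429.0, -254.2, 41.2]
orientation: [180.0, -0.0, 98.7]
contact_force: [-6.0, 5.6, 22.7]
grip_width: 43.5
grasp_force: 40.1
```

Request:
arm_command(targets=[[[0,0,-0.02,0,0.48],[0,0,-0.04,0,0.48],[0,0,-0.06,0,0.48],[0,0,-0.06,0,0.48]]], squeeze=60)

```text
time: 8.3
tool_pos: [428.8, -254.5, 48.1]
orientation: [-180.0, -0.0, 98.7]
contact_force: [0.0, 0.5, -4.2]
grip_width: 41.8
grasp_force: 50.3
```

Request:
arm_command(targets=[[[0,0,-0.06,0,0.48],[0,0,-0.13,0,0.48],[0,0,-0.2,0,0.48],[0,0,-0.27,0,0.48],[0,0,-0.33,0,0.48],[0,0,-0.33,0,0.48]]])

```text
time: 8.9
tool_pos: [430.1, -255.2, 99.6]
orientation: [179.9, 0.1, 98.7]
contact_force: [0.4, 0.5, -4.6]
grip_width: 41.8
grasp_force: 50.3
```

```bash
cat >> h.py <<'E'
def held(yaw,x,y,z,j=.15):
    parts=CAR+knob(j)
    for c in("top","scene"):
        p=vision.read_camera(c)
        print(c,[(n,np.array(d["xyz"]),d["score"]) for n in("carriage","channel","squeeze_point","knob_grip") for d in pinpoint(p,n)[:1]])
    return p
E
python3 - <<'E'
from h import *
p=held(0,0,0,0)
s=ctrl.read_state(); print(s["time"],s["tool_pos"],s["contact_force"],s["torque"])
im=cv2.resize(p["color"],None,fx=6,fy=6,interpolation=cv2.INTER_CUBIC)
u,v=(proj(p,[425,-275,65])*6).astype(int); cv2.imwrite("pics/s3.png",im[v-300:v+300,u-350:u+350])
E
```

```text
top [('squeeze_point', array([ 426.6, -253.7,  101.9]), 0.4)]
scene [('carriage', array([ 431.7, -283.5,   61.7]), 0.72), ('channel', array([ 438.7, -346.3,   55.4]), 0.58), ('squeeze_point', array([ 430.6, -253.9,  101.2]), 0.78), ('knob_grip', array([ 398.6, -335.5,  116.5]), 0.65)]
9.4 [ 428.7 -254.5   97.5] [-0.3 -0.2 -5.3] [ 0.1 -0.  -0. ]
```

View pics/s3.png

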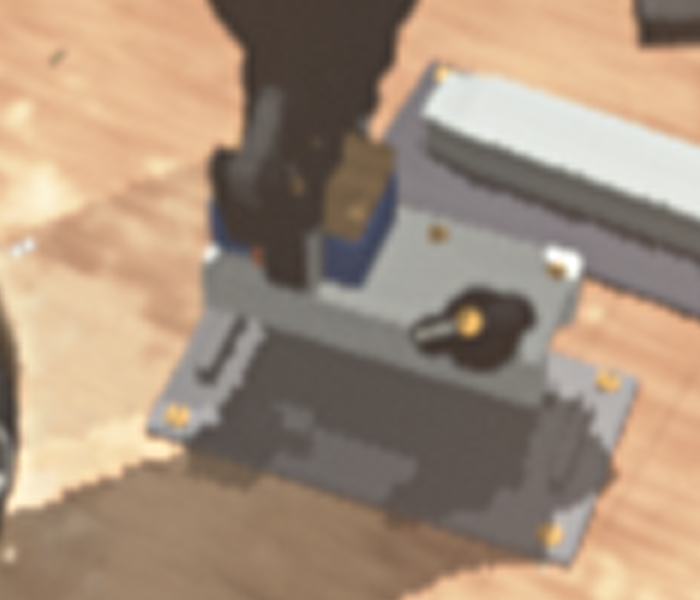

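```bash
cat >> h.py <<'E'
from scipy.optimize import least_squares
def pose6(P,q):
    x,y,z,yaw,pit=q; cy,sy,cp,sp=np.cos(yaw),np.sin(yaw),np.cos(pit),np.sin(pit)
    return P@(np.array([[cy,-sy,0],[sy,cy,0],[0,0,1]])@np.array([[1,0,0],[0,cp,-sp],[0,sp,cp]])).T+[x,y,z]
def lower(p,x,y,yaw,z0):
    """fit z and pitch (deg, + = rear y+ end up) of carriage from the lower front edge in mask"""
    m=mask(p,"carriage"); 
    if m is None: print("no mask"); return
    E=lambda q: np.array([proj(p,X) for X in pose6(np.array([[-26,65,0],[-26,-65,0.]]),[x,y,q[0],yaw,q[1]])])
    e=E([z0,0]); c=np.arange(int(e[0,0])+5,int(e[1,0])-4)
    low=np.array([np.nonzero(m[:,k])[0].max()+.5 if m[:,k].any() else np.nan for k in c]); ok=~np.isnan(low)
    f=lambda q:(lambda a:(a[0,1]+(c-a[0,0])*(a[1,1]-a[0,1])/(a[1,0]-a[0,0])-low)[ok])(E(q))
    r=least_squares(f,[z0,0],loss="soft_l1",x_scale=[1,.02]); print("z",r.x[0],"pitch",np.degrees(r.x[1]),"res",np.round(f(r.x),1).tolist())
E
python3 - <<'E'
from h import *
for i in range(2):
    p=vision.read_camera("scene"); lower(p,433.5,-285.6,np.radians(8.6),60)
E
```

```text
z 62.99450355470669 pitch -1.0835427697006423 res [-0.0, 0.3, -0.4, -0.2, 0.1, 0.4, -0.3, 0.0, 0.3, -0.4, -0.1, 0.2, -0.5, -0.2, 0.1, 0.3, 0.6, -0.1, 0.2, 0.5, 0.8, 0.1, 0.4, 0.7, -0.0, 0.3, -0.4, -0.2, -0.9, -0.6, -0.3, -1.0, -0.7, -0.4, -0.1, 0.2, -0.5, -0.2, 0.1, 0.3, -0.4, -0.1, 0.2, 0.5, 0.8, 0.1, 0.4]
z 62.34825166321245 pitch 1.1064228805176033 res [0.5, 0.9, 0.2, 0.5, 0.8, 1.1, 0.5, 0.8, 1.1, 0.4, 0.7, 0.0, 0.4, -0.3, 0.0, -0.7, -0.4, -1.0, -0.7, -1.4, -1.1, -1.8, -1.5, -1.1, -0.8, -1.5, -1.2, -0.9, -0.5, -0.2, -0.9, -0.6, -0.3, 0.0, -0.6, -0.3, 0.0, 0.3, 0.6, 1.0, 0.3, 0.6, 0.9, 1.2, 1.5, 0.9, 1.2]
```

```bash
cat >> h.py <<'E'
RX,RY,RA=565.6,-300.3,np.radians(3.2)
def railpt(s,dx=0): return [RX-s*np.sin(RA)+dx*np.cos(RA),RY+s*np.cos(RA)+dx*np.sin(RA)]
E
python3 - <<'E'
from h import *
a=np.array([428.7,-254.5]);b=np.array(railpt(171.4)); print(b)
W=[[*(a+(b-a)*t),115,98.7-5.5*t] for t in np.linspace(0,1,9)[1:]]+[[*b,115,93.2]]*2
plan(W,nd=3,g=.48)
E
```

```text
[ 556.  -129.2]
[[0.088, 0.119, -0.115, 0.008, 0.48], [0.175, 0.24, -0.115, 0.015, 0.48], [0.262, 0.361, -0.115, 0.023, 0.48], [0.35, 0.481, -0.115, 0.03, 0.48], [0.437, 0.602, -0.115, 0.038, 0.48], [0.524, 0.723, -0.115, 0.046, 0.48], [0.611, 0.843, -0.115, 0.053, 0.48], [0.698, 0.964, -0.115, 0.061, 0.48], [0.698, 0.964, -0.115, 0.061, 0.48], [0.698, 0.964, -0.115, 0.061, 0.48]]
```

Request:
arm_command(targets=[[[0.088,0.119,-0.115,0.008,0.48],[0.175,0.24,-0.115,0.015,0.48],[0.262,0.361,-0.115,0.023,0.48],[0.35,0.481,-0.115,0.03,0.48],[0.437,0.602,-0.115,0.038,0.48],[0.524,0.723,-0.115,0.046,0.48],[0.611,0.843,-0.115,0.053,0.48],[0.698,0.964,-0.115,0.061,0.48],[0.698,0.964,-0.115,0.061,0.48],[0.698,0.964,-0.115,0.061,0.48]]])

```text
time: 10.6
tool_pos: [556.0, -129.0, 114.8]
orientation: [-180.0, 0.0, 93.3]
contact_force: [-1.1, -0.6, -5.5]
grip_width: 42.1
grasp_force: 50.5
```

```bash
python3 - <<'E'
from h import *
b=railpt(171.4)
plan([[*b,95,93.2],[*b,75,93.2],[*b,60,93.2],[*b,54,93.2]]+[[*b,54,93.2]]*2,nd=3,g=.48)
s=ctrl.read_state();print(s["tool_pos"],s["orientation"])
E
```

```text
[[-0.001, -0.0, 0.132, 0.001, 0.48], [-0.001, -0.0, 0.265, 0.001, 0.48], [-0.001, -0.0, 0.365, 0.001, 0.48], [-0.001, -0.0, 0.405, 0.001, 0.48], [-0.001, -0.0, 0.405, 0.001, 0.48], [-0.001, -0.0, 0.405, 0.001, 0.48]]
[ 556.  -129.   114.8] [-180.     0.    93.3]
```

Request:
arm_command(targets=[[[0,0,0.132,0,0.48],[0,0,0.265,0,0.48],[0,0,0.365,0,0.48],[0,0,0.415,0,0.48],[0,0,0.415,0,0.48],[0,0,0.415,0,0.48]]])

```text
time: 11.2
tool_pos: [556.2, -129.7, 53.3]
orientation: [180.0, 0.0, 93.2]
contact_force: [0.7, -0.0, -3.9]
grip_width: 42.1
grasp_force: 50.5
```

```bash
python3 - <<'E'
from h import *
s=ctrl.read_state();print(s["tool_pos"],s["orientation"],s["contact_force"])
o=railpt(140)
for i in range(2):
    p=vision.read_camera("scene"); lower(p,*o,RA,17)
print([(n,np.array(d["xyz"]),d["score"]) for n in("carriage","channel","squeeze_point","knob_grip") for d in pinpoint(p,n)[:1]])
im=cv2.resize(p["color"],None,fx=6,fy=6,interpolation=cv2.INTER_CUBIC)
# overlay predicted rail entry and channel mouth
u,v=(proj(p,railpt(65)+[34])*6).astype(int)
for X in pose6(np.array([[-13.5,-65,0],[13.5,-65,0],[-26,-65,26],[26,-65,26],[-26,-65,0],[-26,65,0.]]),[*o,17,RA,0]):
    w=(proj(p,X)*6+3).astype(int); cv2.circle(im,tuple(int(k) for k in w),4,(255,0,255),1)
cv2.imwrite("pics/s4.png",im[v-300:v+300,u-400:u+300])
p=vision.read_camera("top");u,v=(proj(p,railpt(65)+[34])*6).astype(int)
im=cv2.resize(p["color"],None,fx=6,fy=6,interpolation=cv2.INTER_CUBIC)
cv2.imwrite("pics/t4.png",im[v-200:v+200,u-300:u+400])
print([(n,np.array(d["xyz"]),d["score"]) for n in("carriage","channel","squeeze_point","knob_grip","rail_entry") for d in pinpoint(p,n)[:1]])
E
```

```text
[ 556.2 -129.7   53.3] [180.    0.   93.2] [ 0.7 -0.  -3.9]
z 18.31215926857539 pitch 2.9501419181696655 res [-0.5, -0.1, -0.7, -0.3, 0.1, 0.5, -0.0, 0.4, -0.2, 0.2, 0.6, -0.0, 0.4, -0.2, 0.2, 0.6, 0.0, 0.4, -0.2, 0.2, -0.4, 0.0, -0.6, -0.2, 0.2, -0.4, 0.1, -0.5, -0.1, 0.3, -0.3, 0.1, 0.5, -0.1, 0.3, -0.3, 0.1]
z 23.194704517220018 pitch 1.160331777768045 res [-0.4, 0.0, -0.6, -0.2, 0.1, 0.5, -0.1, 0.3, -0.3, 0.0, 0.4, -0.2, 0.2, 0.6, -0.1, 0.3, -0.3, 0.1, 0.5, -0.2, 0.2, -0.4, -0.0, 0.4, -0.3, 0.1, -0.5, -0.1, 0.3, -0.4, 0.0, 0.4, -0.2, 0.2, -0.5, -0.1, 0.3]
[('carriage', array([ 554.2, -162.2,   18.5]), 0.68), ('channel', array([ 559.1, -221.9,   15.8]), 0.65), ('squeeze_point', array([ 559.5, -126.8,   57.5]), 0.66), ('knob_grip', array([ 523.4, -203.5,   72.9]), 0.68)]
[('carriage', array([ 556.1, -156.1,   15. ]), 0.91), ('channel', array([ 563.4, -223.9,   18.8]), 0.6), ('squeeze_point', array([ 719.8, -284.7,   -1.9]), 0.62), ('knob_grip', array([ 516.2, -207.8,   69.9]), 0.69), ('rail_entry', array([ 562.8, -234. ,   34. ]), 0.81)]
```

View pics/s4.png

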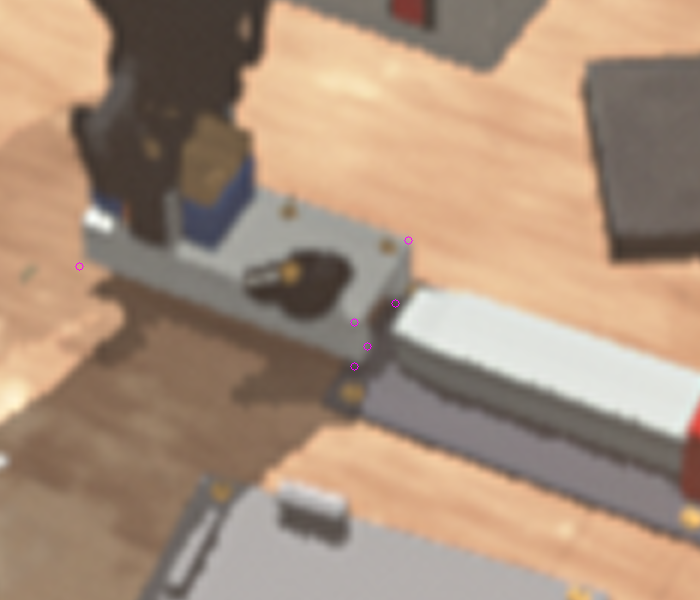

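View pics/t4.png

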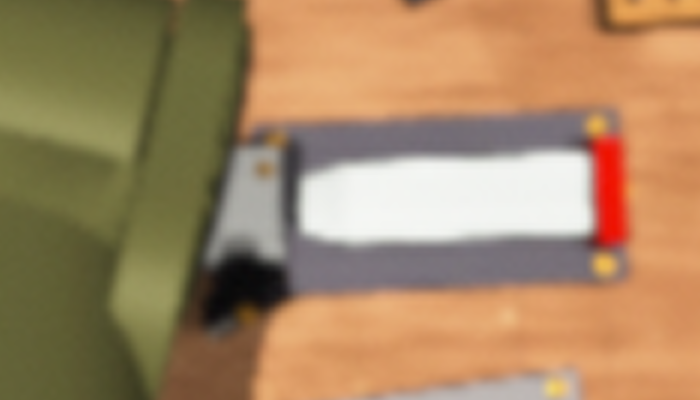

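Request:
arm_command(targets=[[[0,0,0.012,0,0.48],[-0.05,0,0.012,0,0.48],[-0.1,0,0.012,0,0.48],[-0.14,0,0.012,0,0.48],[-0.17,0,0.012,0,0.48],[-0.17,0,0.012,0,0.48]]])

```text
time: 12.5
tool_pos: [557.6, -155.7, 51.0]
orientation: [180.0, 0.0, 93.1]
contact_force: [-0.0, -0.1, -4.9]
grip_width: 42.1
grasp_force: 50.5
```

Request:
arm_command(targets=[[[-0.04,0,0,0,0.48],[-0.08,0,0,0,0.48],[-0.12,0,0,0,0.48],[-0.16,0,0,0,0.48],[-0.2,0,0,0,0.48],[-0.2,0,0,0,0.48]]])

```text
time: 13.1
tool_pos: [559.3, -185.6, 51.0]
orientation: [180.0, 0.0, 93.1]
contact_force: [0.7, 0.3, -5.8]
grip_width: 41.8
grasp_force: 50.5
```

Request:
arm_command(targets=[[[-0.05,0,0,0,0.48],[-0.1,0,0,0,0.48],[-0.15,0,0,0,0.48],[-0.2,0,0,0,0.48],[-0.25,0,0,0,0.48],[-0.3,0,0,0,0.48],[-0.35,0,0,0,0.48],[-0.4,0,0,0,0.48],[-0.4,0,0,0,0.48]]])

```text
time: 14.0
tool_pos: [562.7, -245.8, 51.0]
orientation: [180.0, 0.0, 93.1]
contact_force: [0.1, 0.4, -4.6]
grip_width: 42.0
grasp_force: 50.5
```

Request:
arm_command(targets=[[[-0.04,0,0,0,0.48],[-0.08,0,0,0,0.48],[-0.11,0,0,0,0.48],[-0.13,0,0,0,0.48],[-0.14,0,0,0,0.48],[-0.14,0,0,0,0.48]]])

```text
time: 14.6
tool_pos: [563.7, -265.7, 51.0]
orientation: [180.0, -0.0, 93.2]
contact_force: [-0.4, -0.1, -4.8]
grip_width: 41.7
grasp_force: 50.5
```

Request:
arm_command(targets=[[[-0.01,0,0,0,0.48],[-0.02,0,0,0,0.48],[-0.03,0,0,0,0.48],[-0.03,0,0,0,0.48]]])

```text
time: 15.0
tool_pos: [563.8, -268.7, 50.8]
orientation: [180.0, -0.2, 93.2]
contact_force: [0.5, 4.0, -3.7]
grip_width: 42.0
grasp_force: 51.1
```

Request:
arm_command(targets=[[[-0.01,0,0,0,0.48],[-0.02,0,0.005,0,0.48],[-0.02,0,0.01,0,0.48],[-0.02,0,0.01,0,0.48]]])

```text
time: 15.4
tool_pos: [563.7, -268.8, 50.0]
orientation: [180.0, -0.5, 93.3]
contact_force: [-3.0, 15.4, 6.5]
grip_width: 41.8
grasp_force: 53.6
```

```bash
python3 - <<'E'
from h import *
for c in("scene","top"):
    p=vision.read_camera(c)
    print(c,[(n,np.array(d["xyz"]),d["score"]) for n in("carriage","squeeze_point","knob_grip","scale","burs","cube") for d in pinpoint(p,n)[:1]])
    if c=="scene":
        im=cv2.resize(p["color"],None,fx=6,fy=6,interpolation=cv2.INTER_CUBIC)
        u,v=(proj(p,railpt(0)+[34])*6).astype(int); cv2.imwrite("pics/s5.png",im[v-300:v+300,u-350:u+350])
E
```

```text
scene [('carriage', array([ 563.2, -298.9,   13.1]), 0.68), ('squeeze_point', array([ 566.8, -265.8,   51.6]), 0.69), ('knob_grip', array([ 524.5, -346.7,   69. ]), 0.73), ('scale', array([ 720.4, -283.8,    1.7]), 0.82), ('burs', array([ 678.2, -425.4,   -0.9]), 0.69), ('cube', array([479., -25.,   3.]), 0.6)]
top [('carriage', array([ 683.2, -423.6,   -1.6]), 0.39), ('squeeze_point', array([ 565.3, -263.4,   55.4]), 0.59), ('scale', array([ 718. , -286. ,   -0.7]), 0.59), ('burs', array([ 679.5, -423.4,   -1.8]), 0.97), ('cube', array([476. , -20.9,  -1. ]), 0.75)]
```

View pics/s5.png

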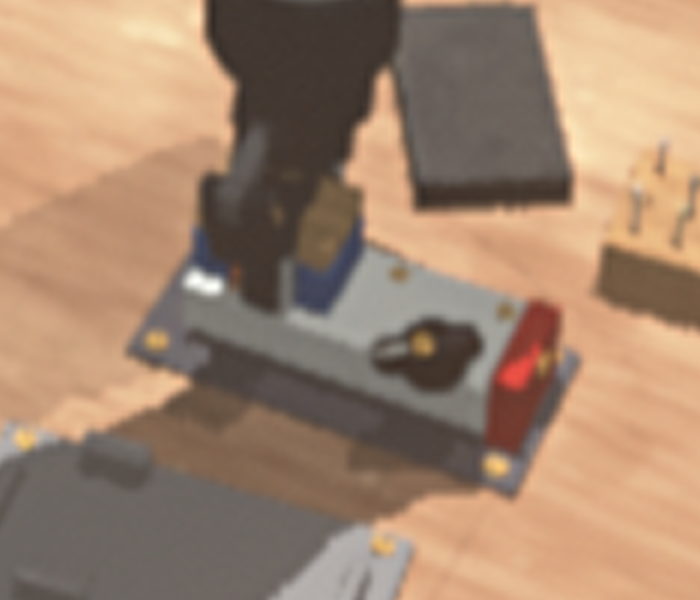

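Request:
arm_command(targets=[[[0.01,0,-0.005,0,0.5],[0.01,0,-0.005,0,0.6],[0.01,0,-0.005,0,0.7],[0.01,0,-0.005,0,1],[0.01,0,-0.005,0,1],[0.01,0,-0.15,0,1],[0.01,0,-0.4,0,1],[0.01,0,-0.65,0,1],[0.01,0,-0.65,0,1],[0.01,0,-0.65,0,1]]], squeeze=30)

```text
time: 17.1
tool_pos: [565.1, -272.5, 148.6]
orientation: [179.8, 0.1, 93.2]
contact_force: [-0.2, 0.3, -0.8]
grip_width: 85.3
grasp_force: 0.0
```

```bash
python3 - <<'E'
from h import *
s=ctrl.read_state();print(s["time"],s["tool_pos"],s["orientation"],s["contact_force"],s["grip_width"])
q=[*railpt(0),14,RA,0]
for c in("scene","top"):
    p=vision.read_camera(c)
    print(c,[(n,np.array(d["xyz"]),d["score"]) for n in("carriage","squeeze_point","knob_grip") for d in pinpoint(p,n)[:1]])
    m=mask(p,"clamp_knob")
    if m is not None: print("mask",m.sum())
    mc=mask(p,"carriage")
    for j in (0,.15,.3,.6): print(j,np.abs(render(p,CAR+knob(j)+[box(-16,16,8,60,50,65.5)],[*railpt(0),RA,14])-mc).sum()/mc.sum())
print("home knob",pose6(np.array([[-41,-45,55.]]),q))
E
```

```text
17.1 [ 565.1 -272.5  148.6] [179.8   0.1  93.2] [-0.2  0.3 -0.8] 85.27266678613866
scene [('carriage', array([ 563.1, -299.6,   15.1]), 0.57), ('squeeze_point', array([ 567.9, -267.1,   52.4]), 0.63), ('knob_grip', array([ 525.9, -343.6,   68.2]), 0.73)]
mask 174.0
0 0.109232254
0.15 0.109232254
0.3 0.109232254
0.6 0.109232254
top [('squeeze_point', array([ 563. , -264.6,   53. ]), 0.57)]
mask 784.0Traceback (most recent call last):
  File "<stdin>", line 10, in <module>
TypeError: unsupported operand type(s) for -: 'float' and 'NoneType'
```

```bash
cat >> h.py <<'E'
def car(x,y,z): return pose6(np.array([[x,y,z]],float),[*railpt(0),14,RA,0])[0]
E
python3 - <<'E'
from h import *
a,b=car(-92,27,135),car(-92,-26,135)
mid=(car(-46,27,135))
W=[mid,a,b,b,car(-92,-26,100),car(-92,-26,72),car(-92,-26,57),car(-92,-26,57),car(-92,-26,57)]
plan([[*w,93.2] for w in W],nd=3,g=0)
E
```

```text
[[-0.012, -0.306, -0.015, -0.0, 0], [-0.012, -0.613, -0.015, -0.0, 0], [-0.366, -0.613, -0.015, -0.0, 0], [-0.366, -0.613, -0.015, -0.0, 0], [-0.366, -0.613, 0.219, -0.0, 0], [-0.366, -0.613, 0.405, -0.0, 0], [-0.366, -0.613, 0.505, -0.0, 0], [-0.366, -0.613, 0.505, -0.0, 0], [-0.366, -0.613, 0.505, -0.0, 0]]
```

Request:
arm_command(targets=[[[-0.012,-0.306,-0.015,0,0],[-0.012,-0.613,-0.015,0,0],[-0.366,-0.613,-0.015,0,0],[-0.366,-0.613,-0.015,0,0],[-0.366,-0.613,0.219,0,0],[-0.366,-0.613,0.405,0,0],[-0.366,-0.613,0.505,0,0],[-0.366,-0.613,0.505,0,0],[-0.366,-0.613,0.505,0,0]]])

```text
time: 18.6
tool_pos: [475.7, -331.5, 71.6]
orientation: [180.0, 0.0, 93.2]
contact_force: [1.0, 0.1, 0.4]
grip_width: -0.4
grasp_force: 0.0
```

```bash
cat >> h.py <<'E'
def where():
    s=ctrl.read_state(); d=s["tool_pos"]-np.array([*railpt(0),14]); c,n=np.cos(RA),np.sin(RA)
    print("t",s["time"],"car",np.array([c*d[0]+n*d[1],-n*d[0]+c*d[1],d[2]]),s["orientation"],s["contact_force"],s["grip_width"])
E
python3 -c "
from h import *
where()"
```

```text
t 18.6 car [-91.5 -26.1  57.6] [180.    0.   93.2] [1.  0.1 0.4] -0.42018141205223236
```

Request:
arm_command(targets=[[[0,0.03,0,0,0],[0,0.06,0,0,0],[0,0.08,0,0,0],[0,0.1,0,0,0],[0,0.12,0,0,0],[0,0.12,0,0,0]]])

```text
time: 19.2
tool_pos: [493.6, -330.4, 71.3]
orientation: [180.0, 0.0, 93.2]
contact_force: [-0.6, 0.2, -0.7]
grip_width: 0.0
grasp_force: 0.0
```

Request:
arm_command(targets=[[[0,0.015,0,0,0],[0,0.03,0,0,0],[0.01,0.045,0,0,0],[0.015,0.06,0,0,0],[0.02,0.07,0,0,0],[0.02,0.07,0,0,0]]])

```text
time: 19.8
tool_pos: [498.9, -327.3, 71.6]
orientation: [-179.5, 0.1, 93.1]
contact_force: [-16.1, -1.8, 14.8]
grip_width: -0.1
grasp_force: 10.6
```

Request:
arm_command(targets=[[[0,-0.04,0,0,0],[0,-0.12,0,0,0],[0,-0.2,0,0,0],[0,-0.2,0,0,0]]])

```text
time: 20.2
tool_pos: [471.6, -328.3, 70.9]
orientation: [-179.9, -0.1, 93.1]
contact_force: [-0.4, -0.1, 0.1]
grip_width: 0.1
grasp_force: 0.0
```

```bash
python3 - <<'E'
from h import *
where()
p=vision.read_camera("scene")
im=cv2.resize(p["color"],None,fx=10,fy=10,interpolation=cv2.INTER_CUBIC)
c0=(proj(p,car(-41,-45,55))*10+5)
for j,col in((0,(255,0,255)),(.3,(0,255,0)),(.8,(255,255,0)),(1.4,(0,0,255))):
    c=np.array([-41,-45,55.]);t=.8-j;u=np.cos(t)*ky-np.sin(t)*kx
    A,B=[proj(p,car(*(c+12*kz+s*u)))*10+5 for s in(0,21)]
    print(j,B-A,A-c0); cv2.line(im,tuple(A.astype(int).tolist()),tuple(B.astype(int).tolist()),col,1)
o=c0.astype(int); cv2.imwrite("pics/s6.png",im[o[1]-300:o[1]+300,o[0]-350:o[0]+350])
E
```

```text
t 20.2 car [-95.4 -22.7  56.9] [-179.9   -0.1   93.1] [-0.4 -0.1  0.1] 0.08951694923732516
0 [-82.2  41.4] [-8.9 -8.9]
0.3 [-90.3  14.9] [-8.9 -8.9]
0.8 [-85.8 -30.6] [-8.9 -8.9]
1.4 [-53.5 -74.3] [-8.9 -8.9]
```

View pics/s6.png

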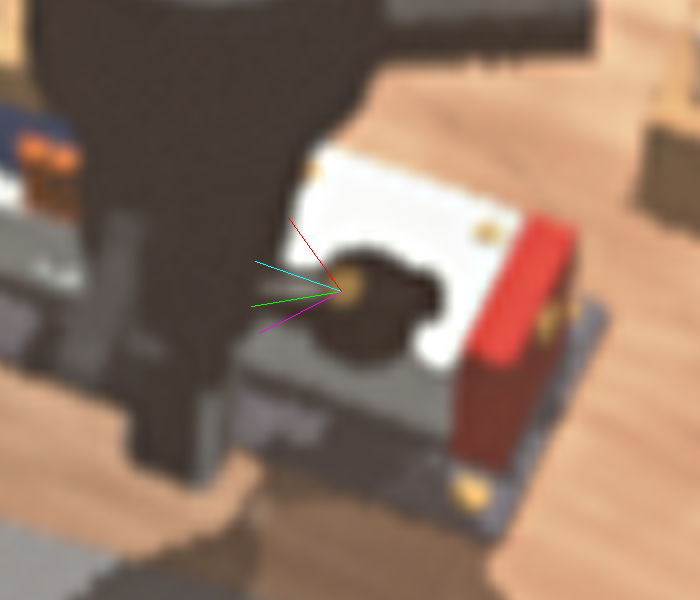

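```bash
python3 - <<'E'
from h import *
p=vision.read_camera("scene")
o=(proj(p,car(-41,-45,55))*10+5).astype(int)-[350,300]
for z in(46,40): 
  for y in (-33.7,-11.7): print(z,[ (proj(p,car(-95.4+dx,y,z))*10+5-o) for dx in(-14,0,14)])
W=[car(-80,-24,52),car(-72,-24,53)]+[car(-72+1.64*k,-24+.15*k,53+1.14*k) for k in range(1,6)]
plan([[*w,93.2] for w in W],nd=3,g=0)
E
```

```text
46 [array([186.4, 521.6]), array([211. , 477.1]), array([235.2, 433.3])]
46 [array([ 95.4, 487.1]), array([120.6, 443.2]), array([145.4, 400. ])]
40 [array([185.5, 539.4]), array([210. , 494.8]), array([234.1, 451. ])]
40 [array([ 94.7, 504.8]), array([119.9, 460.9]), array([144.6, 417.7])]
[[-0.006, 0.091, 0.035, -0.0, 0], [-0.006, 0.144, 0.028, -0.0, 0], [-0.005, 0.155, 0.021, -0.0, 0], [-0.004, 0.166, 0.013, -0.0, 0], [-0.003, 0.177, 0.006, -0.0, 0], [-0.002, 0.188, -0.002, -0.0, 0], [-0.001, 0.199, -0.01, -0.0, 0]]
```

Request:
arm_command(targets=[[[0,0.091,0.035,0,0],[-0.006,0.144,0.028,0,0],[-0.005,0.155,0.021,0,0],[-0.004,0.166,0.013,0,0],[-0.003,0.177,0.006,0,0],[-0.002,0.188,-0.002,0,0],[-0.001,0.199,-0.01,0,0]]])

```text
time: 21.0
tool_pos: [502.2, -326.8, 72.7]
orientation: [-179.9, -0.0, 93.2]
contact_force: [-5.8, -0.1, 3.0]
grip_width: -0.2
grasp_force: 3.3
```

Request:
arm_command(targets=[[[0.003,0.011,-0.008,0,0],[0.006,0.022,-0.015,0,0],[0.009,0.033,-0.023,0,0],[0.012,0.044,-0.03,0,0],[0.015,0.055,-0.038,0,0],[0.015,0.055,-0.038,0,0]]])

```text
time: 21.6
tool_pos: [509.2, -323.2, 77.5]
orientation: [-179.8, -0.1, 93.2]
contact_force: [-6.5, 1.1, -1.1]
grip_width: 0.3
grasp_force: 3.4
```

Request:
arm_command(targets=[[[0,0.011,-0.008,0,0],[0,0.022,-0.015,0,0],[0,0.033,-0.023,0,0],[0,0.044,-0.028,0,0],[0,0.044,-0.028,0,0]]])

```text
time: 22.1
tool_pos: [514.8, -322.7, 81.1]
orientation: [-179.7, -0.2, 93.2]
contact_force: [-8.5, 0.1, -2.4]
grip_width: 0.1
grasp_force: 3.7
```

```bash
python3 -c "
from h import *
where()"
```

```text
t 22.1 car [-51.9 -19.5  67.1] [-179.7   -0.2   93.2] [-8.5  0.1 -2.4] 0.1047948432599809
```

Request:
arm_command(targets=[[[0,0.011,-0.005,0,0],[0,0.022,-0.01,0,0],[0,0.033,-0.015,0,0],[0,0.033,-0.015,0,0]]])

```text
time: 22.5
tool_pos: [515.9, -322.2, 81.7]
orientation: [-179.2, -0.2, 93.1]
contact_force: [-16.2, -0.7, -4.2]
grip_width: 0.1
grasp_force: 6.8
```

Request:
arm_command(targets=[[[0,0.015,-0.005,0,0],[0,0.03,-0.01,0,0],[0,0.03,-0.01,0,0],[0,0.03,-0.01,0,0]]])

```text
time: 22.9
tool_pos: [516.9, -321.6, 81.9]
orientation: [-178.9, -0.3, 93.0]
contact_force: [-23.5, -1.3, -4.9]
grip_width: -0.1
grasp_force: 10.0
```

Request:
arm_command(targets=[[[0,-0.1,0,0,0],[0,-0.35,0,0,0],[0,-0.55,-0.1,0,0],[0,-0.6,-0.4,0,0],[0,-0.6,-0.8,0,0],[0,-0.6,-0.8,0,0]]])

```text
time: 23.5
tool_pos: [440.7, -330.5, 213.0]
orientation: [179.5, 0.3, 93.2]
contact_force: [0.9, 0.1, -0.6]
grip_width: 0.0
grasp_force: 0.0
```

```bash
python3 - <<'E'
from h import *
where()
for c in("scene","top"):
    p=vision.read_camera(c)
    print(c,[(n,np.array(d["xyz"]),d["score"]) for n in("carriage","channel","squeeze_point","knob_grip") for d in pinpoint(p,n)[:1]])
    # darkness score of knob region vs model
    g=cv2.cvtColor(p["color"],cv2.COLOR_BGR2GRAY).astype(float)
    u,v=proj(p,car(-41,-45,55)).astype(int); y0,x0=v-12,u-14
    D=(g<85).astype(float)[y0:y0+24,x0:x0+28]
    print("\n".join("".join("#" if k else "." for k in r) for r in D))
    for j in(0,.3,.6,.8,1,1.2,1.3,1.4):
        m=render(p,[pose6(b,[*railpt(0),14,RA,0]) for b in knob(j)],[0,0,0,0])[y0:y0+24,x0:x0+28]
        print(j,round(np.abs(m-D).sum(),1),end=" | ")
    cc=np.array([-41,-45,55.])+12*kz
    print([ (j,np.round(proj(p,car(*(cc+21*(np.cos(.8-j)*ky-np.sin(.8-j)*kx))))-[x0,y0],1).tolist()) for j in(.2,.8,1.4)])
E
```

```text
t 23.5 car [-126.4  -23.2  199. ] [179.5   0.3  93.2] [ 0.9  0.1 -0.6] 0.020769400613844392
scene [('carriage', array([ 562.5, -299.3,   16.8]), 0.7), ('channel', array([ 565. , -360.4,   12. ]), 0.56), ('squeeze_point', array([ 565.2, -265.4,   55.6]), 0.58), ('knob_grip', array([ 678.8, -424. ,   -2.3]), 0.62)]
##..........................
#...........................
............................
............................
............................
............................
............................
............................
..............#.............
...............####.........
................####........
.................####.......
...........#.....####.......
...........#....#####.......
..........###########.......
..........###########.......
...........##########.......
...........##########.......
............#########......#
###...........#######.....##
..###.............###.....##
....####..................##
......#####...............##
.........####.............##
0 162.7 | 0.3 161.2 | 0.6 154.7 | 0.8 149.3 | 1 146.0 | 1.2 141.9 | 1.3 142.7 | 1.4 145.0
[... 431 characters left out ...]
.........................
............................
............###.............
..........#######...........
.........#########..........
.......############.........
......#############.........
......#############.........
......####..########........
.......###....#######.......
........#........####.......
.................#####......
..................####......
.................#####......
.................####.......
............................
............................
............................
........................#...
0 183.2 | 0.3 173.5 | 0.6 161.6 | 0.8 156.6 | 1 146.4 | 1.2 133.6 | 1.3 129.4 | 1.4 126.3 | [(0.2, [8.5, 19.4]), (0.8, [7.3, 15.7]), (1.4, [8.9, 11.8])]
```

```bash
python3 - <<'E'
from h import *
for c in("scene","top"):
    p=vision.read_camera(c)
    g=cv2.cvtColor(p["color"],cv2.COLOR_BGR2GRAY).astype(np.float32)
    u,v=proj(p,car(-41,-45,55)).astype(int); y0,x0=v-10,u-12
    D=np.clip((130-g)/80,0,1)[y0-6:y0+28,x0-6:x0+32]
    for th in (None,):
      for j in np.arange(.2,1.75,.15):
        b=knob(j)
        cc=np.array([-41,-45,55.]); bar=[pose6(k,[*railpt(0),14,RA,0]) for k in b]
        m=render(p,bar,[0,0,0,0])[y0:y0+22,x0:x0+26]
        r=cv2.matchTemplate(D.astype(np.float32),m,cv2.TM_CCOEFF_NORMED); _,mx,_,l=cv2.minMaxLoc(r)
        print(c,round(j,2),round(mx,3),(l[0]-6,l[1]-6))
E
```

```text
scene 0.2 0.442 (-1, 0)
scene 0.35 0.446 (-1, 0)
scene 0.5 0.452 (-1, 0)
scene 0.65 0.458 (-1, 0)
scene 0.8 0.468 (-1, 0)
scene 0.95 0.482 (-1, 0)
scene 1.1 0.496 (-1, 0)
scene 1.25 0.505 (-1, 0)
scene 1.4 0.504 (-1, 0)
scene 1.55 0.497 (-1, 0)
scene 1.7 0.488 (-1, 0)
top 0.2 0.407 (-2, 3)
top 0.35 0.437 (-2, 3)
top 0.5 0.473 (-2, 2)
top 0.65 0.503 (-2, 2)
top 0.8 0.533 (-2, 2)
top 0.95 0.565 (-2, 1)
top 1.1 0.596 (-2, 1)
top 1.25 0.624 (-1, 1)
top 1.4 0.624 (-1, 1)
top 1.55 0.577 (-1, 1)
top 1.7 0.527 (0, 0)
```

```bash
python3 - <<'E'
from h import *
W=[car(-110,-15,160),car(-100,-15,115),car(-90,-15,75),car(-80,-15,69),car(-66,-15,69),car(-58,-15,69),car(-55,-15,69),car(-52,-15,70),car(-52,-15,70)]
plan([[*w,93.2] for w in W],nd=3,g=0)
E
```

```text
[[0.038, 0.13, 0.211, 0.0, 0], [0.038, 0.197, 0.511, 0.0, 0], [0.038, 0.263, 0.778, 0.0, 0], [0.038, 0.33, 0.818, 0.0, 0], [0.038, 0.423, 0.818, 0.0, 0], [0.038, 0.477, 0.818, 0.0, 0], [0.038, 0.497, 0.818, 0.0, 0], [0.038, 0.517, 0.811, 0.0, 0], [0.038, 0.517, 0.811, 0.0, 0]]
```

Request:
arm_command(targets=[[[0.038,0.13,0.211,0,0],[0.038,0.197,0.511,0,0],[0.038,0.263,0.778,0,0],[0.038,0.33,0.818,0,0],[0.038,0.423,0.818,0,0],[0.038,0.477,0.818,0,0],[0.038,0.497,0.818,0,0],[0.038,0.517,0.811,0,0],[0.038,0.517,0.811,0,0]]])

```text
time: 25.0
tool_pos: [514.8, -318.5, 85.7]
orientation: [180.0, 0.0, 93.2]
contact_force: [-2.9, 1.3, 1.2]
grip_width: 0.0
grasp_force: 1.7
```

Request:
arm_command(targets=[[[0,0.015,0,0,0],[0,0.03,0,0,0],[0,0.045,0,0,0],[0,0.045,0,0,0]]])

```text
time: 25.4
tool_pos: [517.7, -317.6, 84.7]
orientation: [-179.6, -0.1, 93.1]
contact_force: [-12.6, 1.6, 7.3]
grip_width: 0.2
grasp_force: 6.3
```

Request:
arm_command(targets=[[[0,0.015,-0.005,0,0],[0,0.03,-0.01,0,0],[0,0.045,-0.015,0,0],[0,0.045,-0.015,0,0]]])

```text
time: 25.8
tool_pos: [522.4, -316.9, 87.0]
orientation: [-179.4, -0.1, 93.1]
contact_force: [-19.4, 2.3, 13.6]
grip_width: -0.1
grasp_force: 9.6
```

Request:
arm_command(targets=[[[0,0.015,0,0,0],[0,0.03,0,0,0],[0,0.03,0,0,0]]])

```text
time: 26.1
tool_pos: [526.0, -314.7, 85.2]
orientation: [-179.3, -0.3, 93.1]
contact_force: [-17.4, 7.3, 4.3]
grip_width: -0.3
grasp_force: 7.4
```

Request:
arm_command(targets=[[[0.02,-0.05,0,0,0],[0.02,-0.25,0,0,0],[0,-0.5,-0.05,0,0],[0,-0.7,-0.4,0,0],[0,-0.75,-0.8,0,0],[0,-0.75,-0.8,0,0]]])

```text
time: 26.7
tool_pos: [421.7, -325.8, 212.5]
orientation: [179.6, 0.3, 93.1]
contact_force: [0.6, -1.6, 0.8]
grip_width: -0.1
grasp_force: 0.0
```

```bash
python3 - <<'E'
from h import *
where()
for c in("scene","top"):
    p=vision.read_camera(c)
    print(c,[(n,np.array(d["xyz"]),d["score"]) for n in("carriage","channel","squeeze_point","knob_grip") for d in pinpoint(p,n)[:1]])
    g=cv2.cvtColor(p["color"],cv2.COLOR_BGR2GRAY).astype(np.float32)
    u,v=proj(p,car(-41,-45,55)).astype(int); y0,x0=v-10,u-12
    D=np.clip((130-g)/80,0,1)[y0-6:y0+28,x0-6:x0+32]
    if c=="top": print("\n".join("".join(" .:+#"[int(k*4)] for k in r) for r in D))
    for j in np.arange(.95,1.75,.15):
        bar=[pose6(k,[*railpt(0),14,RA,0]) for k in knob(j)]
        m=render(p,bar,[0,0,0,0])[y0:y0+22,x0:x0+26]
        r=cv2.matchTemplate(D,m,cv2.TM_CCOEFF_NORMED); print(round(j,2),round(r.max(),3),end=" ")
E
```

```text
t 26.7 car [-145.1  -17.4  198.5] [179.6   0.3  93.1] [ 0.6 -1.6  0.8] -0.13809189649052597
scene [('carriage', array([ 560.2, -300. ,   12.3]), 0.9), ('channel', array([ 562.8, -359.6,   11.6]), 0.75), ('squeeze_point', array([ 565.8, -267.8,   53.1]), 0.68), ('knob_grip', array([ 526. , -343.1,   70.1]), 0.49)]
0.95 0.481 1.1 0.495 1.25 0.505 1.4 0.503 1.55 0.496 1.7 0.487 top [('carriage', array([ 563.7, -296.6,   15.1]), 0.87), ('channel', array([ 569.1, -361.6,   16.3]), 0.68), ('squeeze_point', array([ 558.7, -264. ,   51.4]), 0.9), ('knob_grip', array([ 522.2, -347. ,   69.2]), 0.51)]
                         .:.          
                         .:.          
                         .:.          
                         .:.          
                         .::          
                         .:.          
                         .::          
                          ::.         
                          ::.         
                          ::.         
                          ..          
               .:++.      ..          
              :#####:            
[... 186 characters left out ...]
:             
          .++:   .:+####+.            
           .::.    .:+###.            
             ....    :###:            
               ..    :###:            
                    .+###:            
                    .:+#+.            
                     ....             
                                      
                                      
                                      
                                      
                                      
                                      
                                      
                                      
                          ..          
0.95 0.626 1.1 0.642 1.25 0.657 1.4 0.65 1.55 0.622 1.7 0.599
```

```bash
python3 -c "
from workcell import ctrl
print(ctrl.finish_job())"
```

```text
the job is handed in; nothing more can be done
None
```

The carriage is on the rail against the red stop and I turned the clamp knob until it would go no further, then handed the job in; no verdict came back. I estimate the knob at about 1.3 rad from the images, so the 1.25 rad limit is likely but not certainly met; the bystanders showed no movement when last checked, before the knob was turned.

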